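Tighten the slide press to its first click

TASK

One of the two slide presses on the bench has a mounted leaf slide lying under its pad. Turn that press's bar knob clockwise (seen from above) until its slip clutch clicks for the first time, stop there and let go: a second click would crack the cover glass, and turning back would loosen the slide. Do not touch the other, empty press.

Things in the scene. Friction and masses are not known exactly. Their poses are not given: they have to be found in the camera images.
- press_grip (a point): Aluminium bar knob of the LOADED press (leaf slide with white label end on its base, seen either side of the bridge): point on its vertical turning axis, 118 mm above the bench. Bar 64 mm long, 14 thick, at heights 102 to 130 mm; hub 30 mm across below. Site x runs along the bar and turns with it, y across it (grip across y), z up. Press fixed to the bench.
- press_screw (a joint): Loaded press's screw angle, rad, growing clockwise from above. Starts at 0.2 to 0.75; at 1.0 the pad sits on the slide and the screw stops hard. It turns with the knob against steady friction of 0.18 N m and stays where left. The knob turns 0.55 to 1.1 rad from the start to the first click, 0.85 to 1.4 to the notch after it.
- press_knob (a joint): Loaded press's clutch: slip of knob past screw, rad, clockwise. Near 0 (under 0.1) until the screw stops; then torque rises to 0.28 N m and between slip 0.15 and 0.3 it clicks: resistance falls away and the knob is drawn into a notch at 0.6, where it rests within 0.1 when let go. A second click, also at 0.28 N m, would come past slip 0.75 to 0.9.
- spare_press: The EMPTY press, same make and knob, bare rubber bed under its pad; do not touch. Origin: centre of its underside, on its screw axis; z up. Both presses: grey base 110 (x) x 100 (y) x 12 mm, two posts 80 mm apart in y, bridge 28 (x) x 104 (y) mm, top 84 mm above the bench, screw through its middle, 130 mm high in all. Fixed.

How it is judged:
At the end, for the whole second after the job is handed in: The loaded press's screw is home (above 0.9 of 1.0 rad) and its clutch has clicked exactly once: the knob rests in the first notch (slip between 0.4 and 0.8 rad), let go and still (value of joint press_screw above 0.9 rad and value of joint press_knob between 0.4 and 0.8 rad and velocity of joint press_knob between -0.05 and 0.05 rad/s); the robot touches nothing.
It fails at once if the clutch clicked a second time (slip over 0.93 rad) (value of joint press_knob above 0.93 rad).
It fails at once if the robot touched the empty press (contact force between any of the fingers, the arm and spare_press above 1 N).
It also fails if it takes over 38 s, if anything falls off the work surface, if the arm or the gripper's body presses on something with over 40 N, if the wrist force passes 120 N, or if a joint passes its speed limit or range.

ROBOT

A 7-joint arm with a two-finger parallel gripper is mounted at the origin on the work surface. World frame = base frame: x ahead of the robot, y to its left, z up, the work surface at z = 0. Lengths are in m, angles in rad, forces in N, time in s.
With the tool pointing down it reaches from about 0.4 to 0.875 m from the base axis. Payload 4.4 kg.
Tool frame: the origin (TCP) lies on the centre line of the jaws, within the pads' length; the fingertips stand 19 mm ahead of it and the grasp point (between the pads) is the TCP; z points along the fingers, y is the line along which they close (so a half turn about z gives the same grasp; the last joint's range is limited). The gripper opens to 85 mm and grips with 20 to 120 N. Pads are 22 mm wide; open, the fingers measure 114 mm over their backs; the gripper's body (76 mm by 85 mm) begins 54 mm behind the grasp point. The pads swing forward as they close: fully open they stand 13 mm farther back than shut.
Start: joints at [-1.167, 0.628, 0.038, 1.517, -0.027, 0.996, -0.02], TCP at [0.294, 0.58, 0.224] pointing down, gripper open.
Joint ranges: [-3.06, 3.06], [-0.37, 2.12], [-1.25, 1.32], [0.18, 2.47], [-1.1, 4.24], [0.23, 1.98], [-2.94, 2.94]. Speed limits (rad/s): [2.57, 2.57, 3.14, 3.14, 3.14, 3.14, 3.14].

INTERFACE

Orientations are given as a unit quaternion [w, x, y, z].
In Python, from workcell import telemetry, imaging, workorder gives the robot as it stands.
- The arm moves only by the shell command python3 -m pendant 'ROWS' [FORCE]. ROWS is JSON, a list of rows, each an object of numbers: "x", "y", "z": the shift along the tool's x, y, z in m; "ax", "ay", "az": the turn, a rotation vector about the tool's x, y, z in degrees; "grip": the closure in counts, from 0 (fully open) to 255 (shut). A call has 1 to 12 rows; each row shifts and turns the commanded pose from where the row before left it, along the tool's axes as they then stand; what a row does not reach is not made up. A row lasts 1/12 s, in which the tool goes at most 41.7 mm and 7.16 degrees, less where a joint would pass 70% of its speed; a pose out of reach is approached as far as the arm can. A call with a gripper value outside its range is refused whole. The fingers move at their own pace and stop on an object; FORCE is the grip in N (left out, the last holds). Time passes only in rows, so rows that do not move let the fingers close. It gives the time, the measured TCP pose, the force, the opening and the grip force at its end, in the units of the state.
- telemetry.state(): the state, without advancing time (a new reading comes with each control period).
- imaging.grab_frame(name): name is "side" or "top" or "wrist"; returns the picture (400x640x3 uint8, red, green, blue); there is no depth.
- imaging.camera_model(name): a dict with "fovy" (degrees; the focal length in pixels is half the picture's height over the tangent of half this angle, whatever the lens; pixels are square), "cx", "cy" (the principal point, pixels), "rvec" (rotation vector, rad) and "tvec" (3), from world to camera coordinates, as OpenCV has them. Camera axes: x right, y down, z forward; pixel columns grow to the right and rows downward; lengths in m; the calibration is good to about 2 mm. A picture is of the moment at which its call begins: read the wrist's pose just before it. camera_model takes no time and is no camera call; for the wrist camera it gives the pose at the moment of the call.
- workorder.sign_off(): hands the job in; it is judged then, once.
The state is a dict: "time": time; "qpos": joint angles; "joint_vel": joint speeds; "effort": joint torques, N m; "position": TCP position; "ee_rot": TCP orientation; "wrist_force": force on the tool from outside, world axes, zero at the start; "wrist_torque": the same for the moment, N m; "grip_width": finger opening in m; "finger_force": force on a finger pad.
Only numpy, scipy, OpenCV 4.12 (cv2) and the standard library are available. Lean on these libraries where they do the work, as an engineer would, in place of code of your own. Each camera call takes 0.05 s, during which the arm holds its last target. There are 200 camera calls.

## Working session

There is one attempt and no reset: what is moved stays moved. The work goes in short steps, Python scripts to look and compute and a shell command to move; the robot and the scene stay as the last step left them, time stands still between calls to the robot, and variables do not carry over. Pictures are saved under pics/ and viewed, at most 10 in all, crops included, and the job is handed in when it is done.

```bash
mkdir -p pics
cat > h.py <<'E'
import numpy as np,cv2
from workcell import telemetry,imaging
def cam(n):
    m=imaging.camera_model(n);f=200/np.tan(np.radians(m['fovy'])/2)
    K=np.array([[f,0,m['cx']],[0,f,m['cy']],[0,0,1]]);R=cv2.Rodrigues(np.array(m['rvec'],float))[0]
    return K,R,np.array(m['tvec'],float)
def pix2z(c,uv,z):
    K,R,t=c;d=R.T@np.linalg.inv(K)@[uv[0],uv[1],1];o=-R.T@t
    return o+d*(z-o[2])/d[2]
def proj(c,p):
    K,R,t=c;q=K@(R@np.array(p,float)+t);return q[:2]/q[2]
E
python3 - <<'E'
from h import *
s=telemetry.state();print({k:np.round(v,3).tolist() for k,v in s.items()})
for n in('top','side'):
    im=imaging.grab_frame(n);cv2.imwrite(f'pics/{n}0.png',im[:,:,::-1]);c=cam(n);print(n,-c[1].T@c[2],c[0][0,0],imaging.camera_model(n))
E
```

```text
{'time': 0.0, 'qpos': [-1.167, 0.629, 0.038, 1.518, -0.027, 0.996, -0.02], 'joint_vel': [0.001, -0.0, 0.001, -0.0, -0.001, -0.0, -0.001], 'effort': [0.001, -56.342, 1.226, -19.344, 0.011, 0.01, 0.0], 'position': [0.294, 0.579, 0.223], 'ee_rot': [-0.0, 0.233, 0.973, -0.001], 'wrist_force': [-0.771, 0.657, -0.718], 'wrist_torque': [0.018, -0.045, -0.007], 'finger_force': 0.0, 'grip_width': 0.085}
top [ 0.42007318 -0.01166492  0.98860615] 509.19123931700324 {'fovy': 42.88778812839289, 'cx': 314.83834455155227, 'cy': 191.8616362002174, 'rvec': array([ 2.18155437, -2.1471449 ,  0.136814  ]), 'tvec': array([-0.02718127,  0.53324028,  0.93212427])}
side [0.45803077 0.63082135 0.63353939] 449.87940262542946 {'fovy': 47.93637797756979, 'cx': 325.2398949611678, 'cy': 192.1219566830034, 'rvec': array([ 0.1611989 , -2.78367026,  1.34757168]), 'tvec': array([0.52311811, 0.14210667, 0.84572635])}
```

View pics/top0.png

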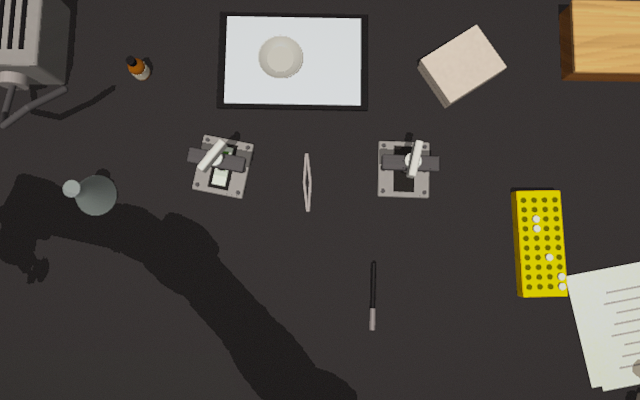

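View pics/side0.png

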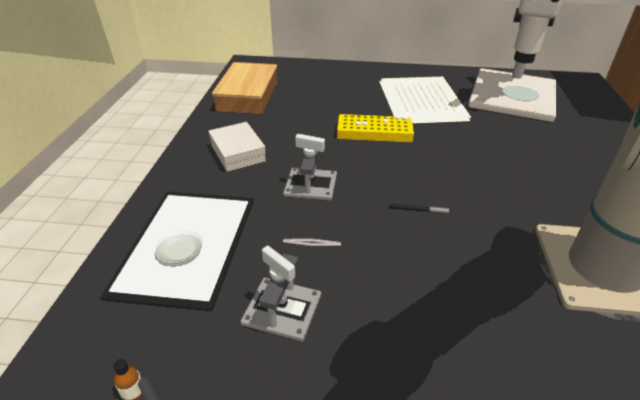

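The top view shows the loaded press at about (222,166), with the white label at (220,180) and the bar running from about (203,167) to (222,145). The empty press is at (404,168). In the side view the loaded knob is at about (278,264). I'll zoom in to get the bar accurately.

Run:
```python
from h import *
t=cv2.imread('pics/top0.png')[125:210,180:265];s=cv2.imread('pics/side0.png')[240:340,235:335]
a=cv2.resize(t,(400,400),interpolation=cv2.INTER_CUBIC);b=cv2.resize(s,(400,400),interpolation=cv2.INTER_CUBIC)
cv2.imwrite('pics/crop.png',np.hstack([a,b]))
for n in('top','side'):
    im=cv2.imread(f'pics/{n}0.png');c=cam(n)
    x0,y0,x1,y1=(190,130,232,180) if n=='top' else (258,245,300,290)
    g=im[y0:y1,x0:x1].astype(int);m=(g.min(2)>170).astype(np.uint8)
    k,l,st,ce=cv2.connectedComponentsWithStats(m)
    for i in range(1,k):
        if st[i,4]>15:
            p=np.argwhere(l==i)[:,::-1].astype(np.float32);r=cv2.minAreaRect(p);B=cv2.boxPoints(r)+[x0,y0]
            print(n,st[i,4],ce[i]+[x0,y0],r[1],B.round(1).tolist(),'z.13:',[pix2z(c,q,.13)[:2].round(4).tolist() for q in B],pix2z(c,ce[i]+[x0,y0],.13))
```

```text
top 244 [210.49590164 154.29098361] (6.8952555656433105, 35.88347244262695) [[196.4, 166.0], [219.1, 138.2], [224.4, 142.6], [201.7, 170.4]] z.13: [[0.563, 0.1847], [0.6119, 0.1478], [0.6044, 0.1384], [0.5556, 0.1753]] [0.5836791  0.16140399 0.13      ]
top 46 [217.69565217 160.19565217] (4.097180366516113, 12.035467147827148) [[212.5, 163.6], [220.2, 154.3], [223.4, 157.0], [215.7, 166.2]] z.13: [[0.5676, 0.1573], [0.5839, 0.1448], [0.5794, 0.1393], [0.5632, 0.1518]] [0.57365152 0.14873015 0.13      ]
top 127 [219.51968504 174.66141732] (12.94366455078125, 11.374736785888672) [[212.2, 178.8], [214.5, 167.7], [227.2, 170.2], [224.9, 181.4]] z.13: [[0.5413, 0.1568], [0.5606, 0.1537], [0.5566, 0.132], [0.5373, 0.1351]] [0.54874035 0.14468833 0.13      ]
side 257 [278.21400778 258.04280156] (35.345436096191406, 7.542698860168457) [[261.6, 249.8], [266.2, 243.8], [294.1, 265.5], [289.5, 271.5]] z.13: [[0.6091, 0.1532], [0.6047, 0.1396], [0.5536, 0.1795], [0.5584, 0.1919]] [0.58012409 0.1673029  0.13      ]
side 21 [272.85714286 272.85714286] (7.071067810058594, 2.8284268379211426) [[269.5, 271.5], [271.5, 269.5], [276.5, 274.5], [274.5, 276.5]] z.13: [[0.5876, 0.1953], [0.5855, 0.1912], [0.5762, 0.1998], [0.5784, 0.2039]] [0.5821832  0.19734973 0.13      ]
```

View pics/crop.png

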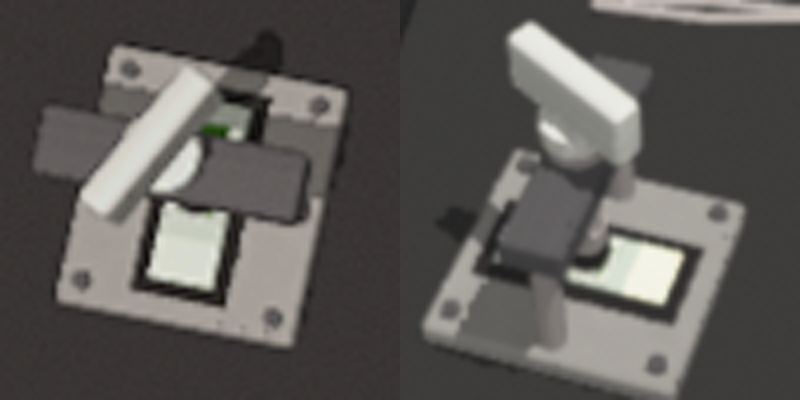

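The crop confirms the loaded press: green leaf and white label, with the bar at about -37.5° yaw. I'll check the axis against the base corners and a two-view fit of the bar.

Run:
```python
from h import *
from scipy.spatial.transform import Rotation as Ro
from scipy.optimize import least_squares
c=cam('top');k=85/400
P=np.array([pix2z(c,(180+u*k,125+v*k),.012)[:2] for u,v in((115,45),(347,92),(293,345),(60,297))])
print(P.round(4).tolist(),P.mean(0),np.linalg.norm(P-np.roll(P,1,0),axis=1))
# bar top-face corners in side crop (scale .25) and top crop
T=[(180+u*k,125+v*k) for u,v in((188,66),(218,86),(112,220),(82,192))]
S=[(235+u/4,240+v/4) for u,v in((530,22),(510,36),(612,114),(638,102))]
S=[(x-100,y) for x,y in S]
print([pix2z(c,q,.13)[:2].round(4).tolist() for q in T],np.mean([pix2z(c,q,.13) for q in T],0))
cs=cam('side');print([pix2z(cs,q,.13)[:2].round(4).tolist() for q in S],np.mean([pix2z(cs,q,.13) for q in S],0))
s=telemetry.state();w,x,y,z=s['ee_rot'];R=Ro.from_quat([x,y,z,w])
g=np.array([.582,.160,.20]);print('tool shift',R.inv().apply(g-s['position']),R.as_matrix().round(3).tolist())
```

```text
[[0.6451, 0.1985], [0.6269, 0.1018], [0.5211, 0.1207], [0.5393, 0.2167]] [0.58311443 0.15944506] [0.10730714 0.09847475 0.10746488 0.09771731]
[[0.6106, 0.1463], [0.6033, 0.1351], [0.5533, 0.1716], [0.5634, 0.1829]] [0.58263985 0.1589452  0.13      ]
[[0.602, 0.143], [0.6081, 0.1514], [0.5616, 0.1864], [0.553, 0.1794]] [0.58116852 0.16501755 0.13      ]
tool shift [-0.44652575 -0.2432361   0.02351003] [[-0.892, 0.453, -0.001], [0.453, 0.892, -0.002], [-0.0, -0.002, -1.0]]
```

```bash
python3 -m pendant '[{"x":-0.0223,"y":-0.0122,"grip":0},{"x":-0.0223,"y":-0.0122},{"x":-0.0223,"y":-0.0122},{"x":-0.0223,"y":-0.0122},{"x":-0.0223,"y":-0.0122},{"x":-0.0223,"y":-0.0122},{"x":-0.0223,"y":-0.0122},{"x":-0.0223,"y":-0.0122},{"x":-0.0223,"y":-0.0122},{"x":-0.0223,"y":-0.0122}]' 40
python3 -m pendant '[{"x":-0.0223,"y":-0.0122},{"x":-0.0223,"y":-0.0122},{"x":-0.0223,"y":-0.0122},{"x":-0.0223,"y":-0.0122},{"x":-0.0223,"y":-0.0122},{"x":-0.0223,"y":-0.0122},{"x":-0.0223,"y":-0.0122},{"x":-0.0223,"y":-0.0122},{"x":-0.0223,"y":-0.0122},{"x":-0.0223,"y":-0.0122},{"az":5.2},{"az":5.2}]'
python3 -m pendant '[{},{}]'
python3 - <<'E'
from h import *
s=telemetry.state();print(s['qpos'],s['wrist_force'],s['wrist_torque']);c=cam('wrist')
im=imaging.grab_frame('wrist');cv2.imwrite('pics/w0.png',im[:,:,::-1]);print(-c[1].T@c[2],proj(c,[.583,.16,.13]))
np.savez('w0.npz',K=c[0],R=c[1],t=c[2])
E
```

```text
[-1.1667707   0.62926338  0.0384562   1.51824948 -0.02700943  0.99633161
 -0.01997645] [ 0.0045137   0.5813108  -0.26412203] [ 0.006029   -0.03910442  0.00928957]
[0.22799749 0.61431447 0.37387778] [ 97.52777594 579.32697991]invalid input
invalid input
invalid input
```

View pics/w0.png

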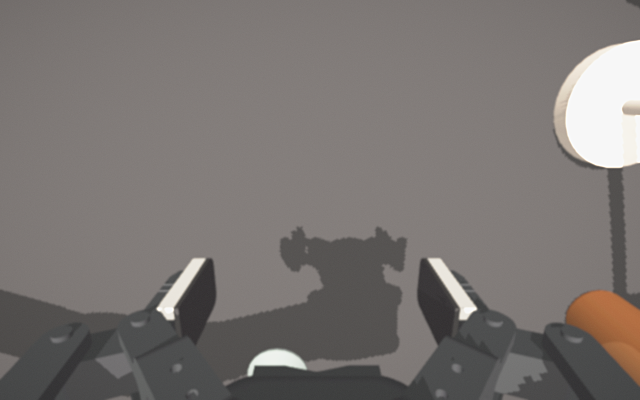

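The wrist view shows only bench, the fingers, a flask rim at about (277,365) and an orange bottle at (605,330), because the moves were refused and the arm hasn't moved. The rows may need every key filled in.

```bash
python3 -m pendant '[{"x":-0.0223,"y":-0.0122,"z":0,"ax":0,"ay":0,"az":0,"grip":0},{"x":-0.0223,"y":-0.0122,"z":0,"ax":0,"ay":0,"az":0,"grip":0}]' 40
```

```text
time: 0.32
position: [0.3214, 0.5384, 0.2232]
ee_rot: [-0.001, 0.231, 0.973, -0.0]
wrist_force: [0.8, -1.2, -0.7]
grip_width: 0.0855
finger_force: 0.0
```

```bash
python3 -m pendant '[{"x":-0.0223,"y":-0.0122,"z":0,"ax":0,"ay":0,"az":0,"grip":0},{"x":-0.0223,"y":-0.0122,"z":0,"ax":0,"ay":0,"az":0,"grip":0},{"x":-0.0223,"y":-0.0122,"z":0,"ax":0,"ay":0,"az":0,"grip":0},{"x":-0.0223,"y":-0.0122,"z":0,"ax":0,"ay":0,"az":0,"grip":0},{"x":-0.0223,"y":-0.0122,"z":0,"ax":0,"ay":0,"az":0,"grip":0},{"x":-0.0223,"y":-0.0122,"z":0,"ax":0,"ay":0,"az":0,"grip":0},{"x":-0.0223,"y":-0.0122,"z":0,"ax":0,"ay":0,"az":0,"grip":0},{"x":-0.0223,"y":-0.0122,"z":0,"ax":0,"ay":0,"az":0,"grip":0},{"x":-0.0223,"y":-0.0122,"z":0,"ax":0,"ay":0,"az":0,"grip":0}]'
python3 -m pendant '[{"x":-0.0223,"y":-0.0122,"z":0,"ax":0,"ay":0,"az":0,"grip":0},{"x":-0.0223,"y":-0.0122,"z":0,"ax":0,"ay":0,"az":0,"grip":0},{"x":-0.0223,"y":-0.0122,"z":0,"ax":0,"ay":0,"az":0,"grip":0},{"x":-0.0223,"y":-0.0122,"z":0,"ax":0,"ay":0,"az":0,"grip":0},{"x":-0.0223,"y":-0.0122,"z":0,"ax":0,"ay":0,"az":0,"grip":0},{"x":-0.0223,"y":-0.0122,"z":0,"ax":0,"ay":0,"az":0,"grip":0},{"x":0,"y":0,"z":0,"ax":0,"ay":0,"az":5,"grip":0},{"x":0,"y":0,"z":0,"ax":0,"ay":0,"az":5,"grip":0},{"x":0,"y":0,"z":0,"ax":0,"ay":0,"az":0,"grip":0},{"x":0,"y":0,"z":0,"ax":0,"ay":0,"az":0,"grip":0}]'
python3 - <<'E'
from h import *
s=telemetry.state();print(s['qpos'],s['wrist_force'],s['wrist_torque']);c=cam('wrist')
im=imaging.grab_frame('wrist');cv2.imwrite('pics/w1.png',im[:,:,::-1]);print(-c[1].T@c[2],proj(c,[.583,.16,.13]))
np.savez('w0.npz',K=c[0],R=c[1],t=c[2])
E
```

```text
time: 1.07
position: [0.4526, 0.3477, 0.2237]
ee_rot: [-0.0, 0.233, 0.973, -0.0]
wrist_force: [0.0, -1.1, -0.1]
grip_width: 0.0856
finger_force: 0.0
time: 1.9
position: [0.5381, 0.2232, 0.2237]
ee_rot: [-0.0, 0.315, 0.949, -0.0]
wrist_force: [-0.3, 0.1, 0.2]
grip_width: 0.0856
finger_force: 0.0
[-0.50203973  0.53203976  0.09353349  1.71336793 -0.06058221  0.89962048
  0.54544744] [-0.34502179  0.08759943  0.15155687] [ 0.07572882 -0.00119329 -0.04704897]
[0.47888972 0.26918225 0.37446661] [285.1853352  284.76305207]
```

View pics/w1.png

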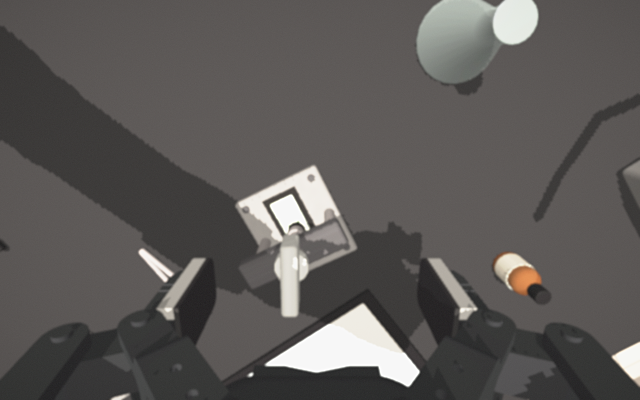

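The wrist view shows the loaded press with its bar almost upright in the image, from (290,237) to (289,316) and centred near (290,276). The predicted centre was (285,285), so the wrist gives a useful refinement.

Run:
```python
from h import *
from scipy.spatial.transform import Rotation as Ro
d=np.load('w0.npz');c=(d['K'],d['R'],d['t']);im=cv2.imread('pics/w1.png')
cv2.imwrite('pics/w1c.png',cv2.resize(im[215:335,230:350],(600,600),interpolation=cv2.INTER_CUBIC))
for y in range(232,322,6):
    r=im[y,270:312].min(1).astype(int);print(y,r[8:36].tolist())
s=telemetry.state();w,x,y,z=s['ee_rot'];R=Ro.from_quat([x,y,z,w]);print(R.as_matrix().round(3).tolist())
for uv in((290,237),(289,316),(290,276)):print(pix2z(c,uv,.13))
```

```text
232 [217, 162, 107, 72, 65, 86, 151, 226, 241, 219, 189, 213, 229, 226, 215, 196, 183, 171, 156, 138, 132, 137, 135, 118, 96, 84, 83, 86]
238 [233, 234, 234, 225, 188, 156, 149, 151, 152, 153, 153, 154, 152, 153, 152, 152, 154, 162, 167, 160, 138, 106, 87, 83, 86, 88, 94, 114]
244 [80, 77, 97, 129, 148, 155, 156, 156, 155, 155, 155, 156, 154, 156, 155, 158, 155, 153, 151, 144, 129, 109, 95, 94, 91, 93, 93, 94]
250 [93, 117, 157, 189, 203, 209, 213, 215, 216, 216, 216, 216, 215, 212, 212, 210, 207, 200, 182, 156, 137, 133, 128, 121, 109, 97, 93, 91]
256 [153, 161, 172, 189, 201, 209, 214, 215, 217, 218, 218, 216, 215, 212, 211, 213, 215, 214, 190, 160, 154, 183, 205, 199, 185, 168, 158, 144]
262 [218, 206, 189, 189, 200, 208, 213, 216, 217, 217, 217, 216, 214, 211, 219, 240, 248, 248, 245, 213, 168, 186, 214, 219, 229, 243, 247, 242]
268 [218, 206, 188, 187, 196, 206, 213, 215, 217, 217, 217, 215, 214, 213, 212, 219, 231, 241, 238, 207, 163, 178, 211, 218, 215, 214, 215, 216]
274 [217, 211, 194, 188, 194, 204, 212, 215, 216, 216, 217, 216, 214, 213, 212, 212, 210, 201, 184, 159, 150, 
[... 458 characters left out ...]
65, 99, 150, 185, 201, 210, 214, 216, 217, 216, 215, 214, 211, 209, 209, 208, 201, 189, 168, 134, 102, 73, 60, 56, 57, 59, 59]
304 [58, 62, 90, 141, 182, 201, 208, 213, 215, 216, 217, 215, 214, 212, 209, 209, 209, 201, 189, 168, 130, 88, 62, 59, 59, 60, 60, 59]
310 [90, 89, 102, 141, 180, 197, 206, 213, 215, 216, 217, 214, 213, 212, 210, 209, 207, 202, 191, 165, 121, 78, 56, 58, 57, 57, 60, 60]
316 [89, 90, 88, 94, 113, 140, 153, 163, 165, 168, 169, 169, 166, 166, 164, 164, 162, 153, 132, 107, 91, 90, 89, 88, 89, 91, 89, 90]
[[-0.801, 0.598, -0.0], [0.598, 0.801, -0.0], [0.0, -0.0, -1.0]]
[0.5526258  0.18860131 0.13      ]
[0.60784821 0.14443797 0.13      ]
[0.57908143 0.16794493 0.13      ]
```

View pics/w1c.png

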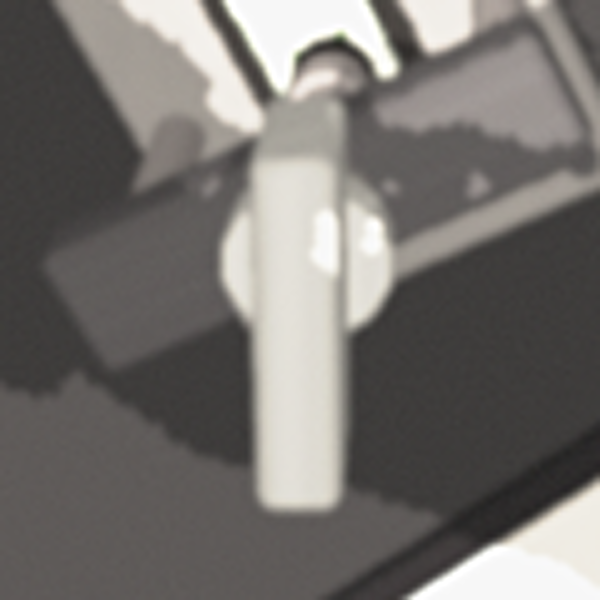

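Refined axis is about (.5825,.1625), with the bar at about -37.5°. Next I move over it, descend to TCP z≈0.124 so the fingertips stay above the hub, and close lightly.

```bash
python3 -m pendant '[{"x":-0.024,"y":-0.0073,"z":0,"ax":0,"ay":0,"az":0,"grip":0},{"x":-0.024,"y":-0.0073,"z":0,"ax":0,"ay":0,"az":0,"grip":0},{"x":-0.024,"y":-0.0073,"z":0,"ax":0,"ay":0,"az":0,"grip":0},{"x":0,"y":0,"z":0,"ax":0,"ay":0,"az":1,"grip":0},{"x":0,"y":0,"z":0.02,"ax":0,"ay":0,"az":0,"grip":0},{"x":0,"y":0,"z":0.02,"ax":0,"ay":0,"az":0,"grip":0},{"x":0,"y":0,"z":0.02,"ax":0,"ay":0,"az":0,"grip":0},{"x":0,"y":0,"z":0.02,"ax":0,"ay":0,"az":0,"grip":0},{"x":0,"y":0,"z":0.02,"ax":0,"ay":0,"az":0,"grip":0},{"x":0,"y":0,"z":0,"ax":0,"ay":0,"az":0,"grip":0},{"x":0,"y":0,"z":0,"ax":0,"ay":0,"az":0,"grip":0}]'
python3 - <<'E'
from h import *
s=telemetry.state();print(s['qpos'],s['wrist_force'],s['wrist_torque'],s['position'])
ims=[imaging.grab_frame('wrist')[140:400,120:520],imaging.grab_frame('side')[170:300,178:378]]
cv2.imwrite('pics/m.png',np.hstack([ims[0],cv2.resize(ims[1],(400,260))])[:,:,::-1])
E
```

```text
time: 2.87
position: [0.5818, 0.1627, 0.1232]
ee_rot: [-0.001, 0.324, 0.946, -0.001]
wrist_force: [0.0, -0.6, 0.4]
grip_width: 0.0853
finger_force: 0.0
[-0.37038247  0.68737383  0.08271469  1.74306463 -0.0804244   0.71690558
  0.66513902] [ 0.02969519 -0.58730262  0.37612945] [-0.0175686  -0.05624482  0.0138872 ] [0.58178837 0.16271368 0.12319959]
```

View pics/m.png

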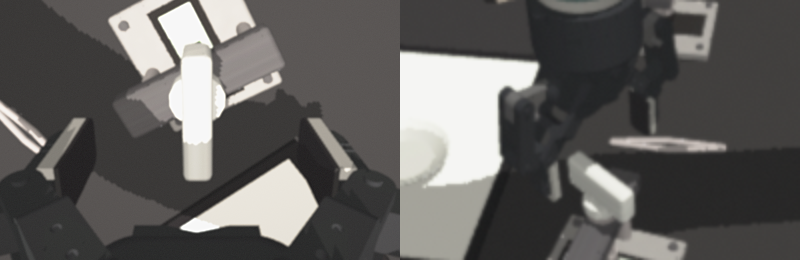

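The wrist view has the bar at full-image (317,255) and the pads centred near row 288. In the side view the open tips' midpoint is near (278,251), slightly above the bar. I'll check that offset by projecting.

Run:
```python
from h import *
from scipy.spatial.transform import Rotation as Ro
s=telemetry.state();w,x,y,z=s['ee_rot'];R=Ro.from_quat([x,y,z,w]);p=np.array(s['position'])
cw,cs=cam('wrist'),cam('side')
print('TCP axes',R.as_matrix().round(3).tolist())
for o in([0,0,0],[0,0,.006],[0,0,.019],[0,.0425,.006],[0,-.0425,.006],[.011,.0425,.006],[-.011,.0425,.006]):
    q=p+R.apply(o);print(o,q.round(3),'w',proj(cw,q).round(1),'s',proj(cs,q).round(1))
# bar top-face in wrist view: rows ~45..180 crop
for n,c,uv in(('w',cw,(317,321)),('w',cw,(317,186)),('w',cw,(317,253))):
    print(n,uv,[pix2z(c,uv,h).round(4).tolist() for h in(.13,.12)])
K,Rc,t=cw;print('optical axis',Rc[2],'cam',-Rc.T@t)
```

```text
TCP axes [[-0.789, 0.614, 0.002], [0.614, 0.789, 0.001], [-0.001, 0.002, -1.0]]
[0, 0, 0] [0.584 0.163 0.125] w [313.8 253.9] s [276.8 258. ]
[0, 0, 0.006] [0.584 0.163 0.119] w [313.9 248.5] s [277.  260.7]
[0, 0, 0.019] [0.584 0.163 0.106] w [314.  237.8] s [277.5 266.4]
[0, 0.0425, 0.006] [0.61  0.196 0.119] w [399.6 248.6] s [255.4 275.7]
[0, -0.0425, 0.006] [0.557 0.129 0.119] w [228.1 248.3] s [297.2 246.7]
[0.011, 0.0425, 0.006] [0.601 0.203 0.119] w [401.2 228. ] s [260.1 279.7]
[-0.011, 0.0425, 0.006] [0.618 0.19  0.119] w [398.1 268.5] s [250.8 271.7]
w (317, 321) [[0.6114, 0.1432, 0.13], [0.6174, 0.1386, 0.12]]
w (317, 186) [[0.5567, 0.1856, 0.13], [0.5589, 0.1839, 0.12]]
w (317, 253) [[0.5821, 0.1659, 0.13], [0.5861, 0.1629, 0.12]]
optical axis [ 0.23328268 -0.18064891 -0.95548164] cam [0.52484484 0.20985863 0.27577334]
```

Laterally the TCP is within about 3 mm of the axis, and the open fingers just stand farther back. I'll close gently.

```bash
python3 -m pendant '[{"x":0,"y":0,"z":0,"ax":0,"ay":0,"az":0,"grip":255},{"x":0,"y":0,"z":0,"ax":0,"ay":0,"az":0,"grip":255},{"x":0,"y":0,"z":0,"ax":0,"ay":0,"az":0,"grip":255},{"x":0,"y":0,"z":0,"ax":0,"ay":0,"az":0,"grip":255},{"x":0,"y":0,"z":0,"ax":0,"ay":0,"az":0,"grip":255},{"x":0,"y":0,"z":0,"ax":0,"ay":0,"az":0,"grip":255},{"x":0,"y":0,"z":0,"ax":0,"ay":0,"az":0,"grip":255},{"x":0,"y":0,"z":0,"ax":0,"ay":0,"az":0,"grip":255}]' 40
python3 - <<'E'
from h import *
s=telemetry.state();print(s['wrist_force'],s['wrist_torque'],s['position'])
im=imaging.grab_frame('wrist');cs=cam('side');sd=imaging.grab_frame('side')[170:300,178:378]
cv2.imwrite('pics/g.png',np.hstack([im[140:400,120:520],cv2.resize(sd,(400,260))])[:,:,::-1])
E
```

```text
time: 3.63
position: [0.5828, 0.1623, 0.1239]
ee_rot: [-0.0, 0.325, 0.946, -0.0]
wrist_force: [-0.4, -0.1, 0.3]
grip_width: 0.0002
finger_force: 0.0
[-0.41795582 -0.10469849  0.28288429] [-0.10180416 -0.02536266  0.03097441] [0.58275089 0.16229452 0.12387545]
```

View pics/g.png

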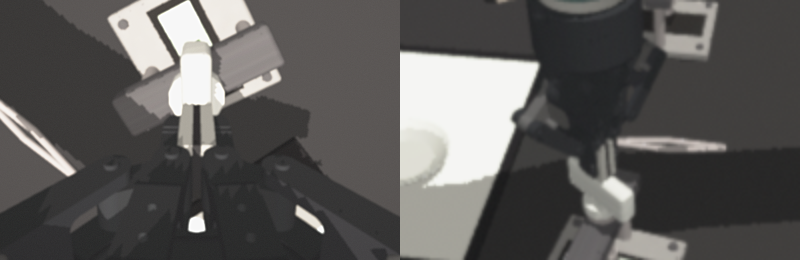

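The jaws closed to 0 mm without gripping, so the bar was not between the pads. I need a closer look, with the predicted points overlaid.

Run:
```python
from h import *
s=telemetry.state();p=np.array(s['position']);print(p)
def crop(n,x0,y0,w,h,W,H):
    c=cam(n);im=imaging.grab_frame(n)[:,:,::-1]
    k=W/w;o=cv2.resize(im[y0:y0+h,x0:x0+w],(W,H),interpolation=cv2.INTER_CUBIC)
    for q,col in((p,(0,0,255)),(p-[0,0,.019],(255,0,0))):
        u,v=(proj(c,q)-[x0,y0]+.5)*k;cv2.circle(o,(int(u),int(v)),4,col,1)
    return o
a=crop('side',228,210,100,75,400,300);b=crop('wrist',240,165,160,120,400,300);t=crop('top',170,110,100,75,400,300)
o0=cv2.resize(cv2.imread('pics/side0.png')[210:285,228:328],(400,300),interpolation=cv2.INTER_CUBIC)
cv2.imwrite('pics/z.png',np.vstack([np.hstack([a,b]),np.hstack([o0,t])]))
```

```text
[0.58275226 0.16229665 0.12382514]
```

View pics/z.png

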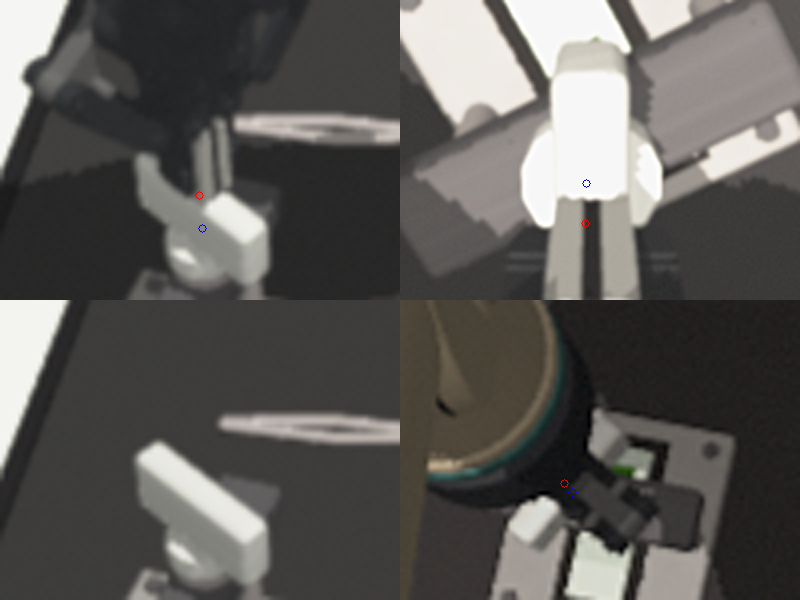

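The side view shows the closed pads over the bar's top face at (210,190). The wrist view shows their front edge at (586,198), which fits fingertips at z≈0.13. So the tips sit above the bar and higher than I assumed. I'll confirm by lowering in 2 mm touches and watching the force.

```bash
for i in 1; do python3 -m pendant '[{"x":0,"y":0,"z":0.002,"ax":0,"ay":0,"az":0,"grip":255},{"x":0,"y":0,"z":0,"ax":0,"ay":0,"az":0,"grip":255}]'; done
python3 -m pendant '[{"x":0,"y":0,"z":0.002,"ax":0,"ay":0,"az":0,"grip":255},{"x":0,"y":0,"z":0,"ax":0,"ay":0,"az":0,"grip":255}]'
```

```text
time: 4.05
position: [0.5831, 0.1624, 0.1227]
ee_rot: [0.0, 0.325, 0.946, 0.0]
wrist_force: [-0.3, -0.1, 5.5]
grip_width: -0.0002
finger_force: 2.7
time: 4.22
position: [0.5833, 0.1625, 0.1225]
ee_rot: [0.001, 0.325, 0.946, 0.001]
wrist_force: [-4.0, -1.4, 17.7]
grip_width: -0.0
finger_force: 8.8
```

The first touch at TCP z≈0.123 confirms it: the tips sit about 7 mm above the TCP reading, resting on the bar top at 0.130. To get the tips to about 0.107 I need TCP z≈0.100. I'll lift, half open, and descend while watching the force.

```bash
python3 -m pendant '[{"x":0,"y":0,"z":-0.012,"ax":0,"ay":0,"az":0,"grip":255},{"x":0,"y":0,"z":-0.012,"ax":0,"ay":0,"az":0,"grip":120},{"x":0,"y":0,"z":0,"ax":0,"ay":0,"az":0,"grip":120},{"x":0,"y":0,"z":0,"ax":0,"ay":0,"az":0,"grip":120},{"x":0,"y":0,"z":0,"ax":0,"ay":0,"az":0,"grip":120},{"x":0,"y":0,"z":0,"ax":0,"ay":0,"az":0,"grip":120},{"x":0,"y":0,"z":0,"ax":0,"ay":0,"az":0,"grip":120}]'
python3 -m pendant '[{"x":0,"y":0,"z":0.012,"ax":0,"ay":0,"az":0,"grip":120},{"x":0,"y":0,"z":0.012,"ax":0,"ay":0,"az":0,"grip":120},{"x":0,"y":0,"z":0,"ax":0,"ay":0,"az":0,"grip":120},{"x":0,"y":0,"z":0,"ax":0,"ay":0,"az":0,"grip":120}]'
python3 -m pendant '[{"x":0,"y":0,"z":0.01,"ax":0,"ay":0,"az":0,"grip":120},{"x":0,"y":0,"z":0,"ax":0,"ay":0,"az":0,"grip":120},{"x":0,"y":0,"z":0,"ax":0,"ay":0,"az":0,"grip":120}]'
```

```text
time: 4.8
position: [0.5824, 0.1622, 0.1432]
ee_rot: [-0.001, 0.325, 0.946, -0.0]
wrist_force: [-0.6, 0.0, -0.5]
grip_width: 0.0452
finger_force: 0.0
time: 5.13
position: [0.5816, 0.162, 0.1182]
ee_rot: [-0.001, 0.325, 0.946, -0.001]
wrist_force: [1.2, -0.1, -0.6]
grip_width: 0.045
finger_force: 0.0
time: 5.38
position: [0.5823, 0.1622, 0.1093]
ee_rot: [-0.001, 0.325, 0.946, -0.0]
wrist_force: [0.5, 0.7, -0.1]
grip_width: 0.0452
finger_force: 0.0
```

Clear so far. I'll go down another 8 mm, close softly at 20 N and check the width.

```bash
python3 -m pendant '[{"x":0,"y":0,"z":0.008,"ax":0,"ay":0,"az":0,"grip":120},{"x":0,"y":0,"z":0,"ax":0,"ay":0,"az":0,"grip":120},{"x":0,"y":0,"z":0,"ax":0,"ay":0,"az":0,"grip":120}]'
python3 -m pendant '[{"x":0,"y":0,"z":0,"ax":0,"ay":0,"az":0,"grip":255},{"x":0,"y":0,"z":0,"ax":0,"ay":0,"az":0,"grip":255},{"x":0,"y":0,"z":0,"ax":0,"ay":0,"az":0,"grip":255},{"x":0,"y":0,"z":0,"ax":0,"ay":0,"az":0,"grip":255},{"x":0,"y":0,"z":0,"ax":0,"ay":0,"az":0,"grip":255}]' 20
python3 -c "
from h import *
s=telemetry.state();print(s['wrist_force'],s['wrist_torque'],s['position'],s['qpos'])"
```

```text
time: 5.63
position: [0.5825, 0.1622, 0.1015]
ee_rot: [-0.0, 0.325, 0.946, -0.0]
wrist_force: [-0.4, 0.1, -0.4]
grip_width: 0.0452
finger_force: 0.0
time: 6.05
position: [0.5829, 0.1623, 0.1022]
ee_rot: [0.0, 0.325, 0.946, 0.0]
wrist_force: [-0.3, -1.0, 1.9]
grip_width: 0.0133
finger_force: 24.2
[-0.2505798  -0.9767232   1.86758336] [-0.06256868  0.1165196   0.06830069] [0.5829108  0.16226422 0.10221213] [-0.36714382  0.71662     0.07931618  1.75650718 -0.0836516   0.67136191
  0.6673469 ]
```

Bar gripped at 13.3 mm with little side force. I'll grip at 40 N and start turning clockwise (+az).

```bash
cat > r.py <<'E'
from h import *
from scipy.spatial.transform import Rotation as Ro
s=telemetry.state();w,x,y,z=s['ee_rot'];X=Ro.from_quat([x,y,z,w]).as_matrix()[:,0]
print('t',round(s['time'],2),'turned',round(142.08-np.degrees(np.arctan2(X[1],X[0])),2),'F',np.round(s['wrist_force'],1),'Tz %.3f'%s['wrist_torque'][2],'q7 %.3f w %.4f ff %.0f'%(s['qpos'][6],s['grip_width'],s['finger_force']), np.round(s['position'],4))
E
python3 -m pendant '[{"x":0,"y":0,"z":0,"ax":0,"ay":0,"az":0,"grip":255},{"x":0,"y":0,"z":0,"ax":0,"ay":0,"az":0,"grip":255}]' 40 >/dev/null; python3 r.py
python3 -m pendant '[{"x":0,"y":0,"z":0,"ax":0,"ay":0,"az":2.5,"grip":255},{"x":0,"y":0,"z":0,"ax":0,"ay":0,"az":2.5,"grip":255},{"x":0,"y":0,"z":0,"ax":0,"ay":0,"az":2.5,"grip":255},{"x":0,"y":0,"z":0,"ax":0,"ay":0,"az":2.5,"grip":255}]'>/dev/null; python3 r.py
python3 -m pendant '[{"x":0,"y":0,"z":0,"ax":0,"ay":0,"az":2.5,"grip":255},{"x":0,"y":0,"z":0,"ax":0,"ay":0,"az":2.5,"grip":255}]'>/dev/null; python3 r.py
python3 -m pendant '[{"x":0,"y":0,"z":0,"ax":0,"ay":0,"az":2.5,"grip":255},{"x":0,"y":0,"z":0,"ax":0,"ay":0,"az":2.5,"grip":255}]'>/dev/null; python3 r.py
```

```text
t 6.22 turned -0.0 F [-0.8 -0.9  3.6] Tz 0.056 q7 0.667 w 0.0131 ff 45 [0.5829 0.1623 0.1023]
t 6.55 turned 10.09 F [-0.1 -1.1  3.5] Tz 0.189 q7 0.539 w 0.0127 ff 45 [0.5829 0.1623 0.1023]
t 6.72 turned 15.08 F [-0.4 -0.7  4. ] Tz 0.161 q7 0.475 w 0.0127 ff 45 [0.5829 0.1623 0.1022]
t 6.88 turned 20.09 F [-0.9 -0.7  4.6] Tz 0.202 q7 0.411 w 0.0132 ff 45 [0.5829 0.1623 0.1023]
```

The torque shows the 0.18 N m screw friction with almost no side force. I'll continue in small steps, watching for the rise and then the fall.

```bash
python3 -m pendant '[{"x":0,"y":0,"z":0,"ax":0,"ay":0,"az":2.5,"grip":255},{"x":0,"y":0,"z":0,"ax":0,"ay":0,"az":2.5,"grip":255}]'>/dev/null; python3 r.py
python3 -m pendant '[{"x":0,"y":0,"z":0,"ax":0,"ay":0,"az":2.5,"grip":255}]'>/dev/null; python3 r.py
python3 -m pendant '[{"x":0,"y":0,"z":0,"ax":0,"ay":0,"az":2.5,"grip":255}]'>/dev/null; python3 r.py
python3 -m pendant '[{"x":0,"y":0,"z":0,"ax":0,"ay":0,"az":2.5,"grip":255}]'>/dev/null; python3 r.py
python3 -m pendant '[{"x":0,"y":0,"z":0,"ax":0,"ay":0,"az":2.5,"grip":255}]'>/dev/null; python3 r.py
```

```text
t 7.05 turned 25.09 F [-1.1 -0.1  5.5] Tz 0.255 q7 0.348 w 0.0134 ff 45 [0.5829 0.1623 0.1022]
t 7.13 turned 27.59 F [ 0.1 -1.6  3.9] Tz 0.148 q7 0.316 w 0.0130 ff 45 [0.5829 0.1623 0.1022]
t 7.22 turned 30.09 F [-0.  -0.6  3.6] Tz 0.232 q7 0.284 w 0.0129 ff 45 [0.5829 0.1623 0.1023]
t 7.3 turned 32.58 F [-0.8 -0.1  2.9] Tz 0.250 q7 0.252 w 0.0131 ff 45 [0.5829 0.1623 0.1023]
t 7.38 turned 35.08 F [-0.2 -0.8  4.9] Tz 0.197 q7 0.220 w 0.0132 ff 45 [0.5829 0.1622 0.1023]
```

```bash
python3 -m pendant '[{"x":0,"y":0,"z":0,"ax":0,"ay":0,"az":2.5,"grip":255}]'>/dev/null; python3 r.py
python3 -m pendant '[{"x":0,"y":0,"z":0,"ax":0,"ay":0,"az":2.5,"grip":255}]'>/dev/null; python3 r.py
python3 -m pendant '[{"x":0,"y":0,"z":0,"ax":0,"ay":0,"az":2.5,"grip":255}]'>/dev/null; python3 r.py
```

```text
t 7.47 turned 37.57 F [-0.9 -0.8  3.6] Tz 0.257 q7 0.188 w 0.0132 ff 45 [0.5829 0.1623 0.1022]
t 7.55 turned 40.06 F [-0.3 -1.5  4.2] Tz 0.262 q7 0.156 w 0.0132 ff 45 [0.583  0.1623 0.1023]
t 7.63 turned 42.57 F [-1.5 -0.7  3.7] Tz 0.251 q7 0.124 w 0.0129 ff 45 [0.583  0.1623 0.1023]
```

```bash
python3 -m pendant '[{"x":0,"y":0,"z":0,"ax":0,"ay":0,"az":2.5,"grip":255}]'>/dev/null; python3 r.py
python3 -m pendant '[{"x":0,"y":0,"z":0,"ax":0,"ay":0,"az":2.5,"grip":255}]'>/dev/null; python3 r.py
python3 -m pendant '[{"x":0,"y":0,"z":0,"ax":0,"ay":0,"az":2.5,"grip":255}]'>/dev/null; python3 r.py
```

```text
t 7.72 turned 45.08 F [-1.  -1.2  4.2] Tz 0.193 q7 0.092 w 0.0134 ff 45 [0.5829 0.1623 0.1023]
t 7.8 turned 47.59 F [-0.7  0.1  4. ] Tz 0.120 q7 0.060 w 0.0129 ff 45 [0.5829 0.1623 0.1022]
t 7.88 turned 50.12 F [ 0.3 -0.2  4.1] Tz -0.011 q7 0.028 w 0.0130 ff 45 [0.583  0.1622 0.1023]
```

```bash
python3 -m pendant '[{"x":0,"y":0,"z":0,"ax":0,"ay":0,"az":2.5,"grip":255}]'>/dev/null; python3 r.py
python3 -m pendant '[{"x":0,"y":0,"z":0,"ax":0,"ay":0,"az":2.5,"grip":255}]'>/dev/null; python3 r.py
```

```text
t 7.97 turned 52.63 F [-1.  -1.2  3.6] Tz -0.012 q7 -0.005 w 0.0131 ff 45 [0.5829 0.1623 0.1023]
t 8.05 turned 55.14 F [-1.1 -0.3  3.8] Tz -0.061 q7 -0.037 w 0.0133 ff 45 [0.5829 0.1622 0.1023]
```

The torque peaked at about 43° and has dropped to below zero: that is the first click. I'll take two more small steps towards the notch, then release slowly.

```bash
python3 -m pendant '[{"x":0,"y":0,"z":0,"ax":0,"ay":0,"az":2.5,"grip":255}]'>/dev/null; python3 r.py
python3 -m pendant '[{"x":0,"y":0,"z":0,"ax":0,"ay":0,"az":2.5,"grip":255}]'>/dev/null; python3 r.py
python3 -m pendant '[{"x":0,"y":0,"z":0,"ax":0,"ay":0,"az":0,"grip":255},{"x":0,"y":0,"z":0,"ax":0,"ay":0,"az":0,"grip":255}]'>/dev/null; python3 r.py
```

```text
t 8.13 turned 57.65 F [-1.  -0.5  3.4] Tz -0.069 q7 -0.069 w 0.0128 ff 45 [0.5829 0.1622 0.1022]
t 8.22 turned 60.14 F [-1.2 -1.   3.2] Tz -0.063 q7 -0.101 w 0.0137 ff 45 [0.583  0.1623 0.1023]
t 8.38 turned 59.96 F [-0.  -0.3  4.8] Tz -0.169 q7 -0.099 w 0.0128 ff 45 [0.583  0.1623 0.1022]
```

```bash
python3 -m pendant '[{"x":0,"y":0,"z":0,"ax":0,"ay":0,"az":2.5,"grip":255},{"x":0,"y":0,"z":0,"ax":0,"ay":0,"az":0,"grip":255}]'>/dev/null; python3 r.py
python3 -m pendant '[{"x":0,"y":0,"z":0,"ax":0,"ay":0,"az":0,"grip":120},{"x":0,"y":0,"z":0,"ax":0,"ay":0,"az":0,"grip":120},{"x":0,"y":0,"z":0,"ax":0,"ay":0,"az":0,"grip":120},{"x":0,"y":0,"z":0,"ax":0,"ay":0,"az":0,"grip":120},{"x":0,"y":0,"z":0,"ax":0,"ay":0,"az":0,"grip":120},{"x":0,"y":0,"z":0,"ax":0,"ay":0,"az":0,"grip":120}]'>/dev/null; python3 r.py
```

```text
t 8.55 turned 62.53 F [-0.3 -0.5  5.9] Tz -0.192 q7 -0.132 w 0.0129 ff 45 [0.5829 0.1622 0.1022]
t 9.05 turned 62.49 F [ 0.1 -0.1  0.2] Tz -0.014 q7 -0.132 w 0.0452 ff 0 [0.5827 0.1623 0.1018]
```

Released with no contact. I'll lift clear, let it settle, and check the bar angle in the wrist camera.

```bash
python3 -m pendant '[{"x":0,"y":0,"z":-0.02,"ax":0,"ay":0,"az":0,"grip":120},{"x":0,"y":0,"z":-0.03,"ax":0,"ay":0,"az":0,"grip":120},{"x":0,"y":0,"z":-0.03,"ax":0,"ay":0,"az":0,"grip":0},{"x":0.03,"y":0,"z":-0.03,"ax":0,"ay":0,"az":0,"grip":0},{"x":0.03,"y":0,"z":0,"ax":0,"ay":0,"az":0,"grip":0},{"x":0,"y":0,"z":0,"ax":0,"ay":0,"az":0,"grip":0},{"x":0,"y":0,"z":0,"ax":0,"ay":0,"az":0,"grip":0},{"x":0,"y":0,"z":0,"ax":0,"ay":0,"az":0,"grip":0}]'
python3 - <<'E'
from h import *
c=cam('wrist');im=imaging.grab_frame('wrist')[:,:,::-1];u,v=proj(c,[.583,.162,.13]).astype(int)
o=im[max(0,v-75):v+75,max(0,u-100):u+100]
o2=imaging.grab_frame('side')[210:300,220:340,::-1]
cv2.imwrite('pics/end.png',np.hstack([cv2.resize(o,(400,300)),cv2.resize(o2,(400,300))]));print(u,v)
# world yaw 0deg-ticks for reading the angle
p0=np.array([.583,.162,.13])
for a in range(-120,-84,6):
    d=np.array([np.cos(np.radians(a)),np.sin(np.radians(a)),0])*.03;e=proj(c,p0+d)-proj(c,p0-d);print(a,'image angle',np.degrees(np.arctan2(e[1],e[0])).round(1))
E
```

```text
time: 9.72
position: [0.593, 0.2203, 0.2108]
ee_rot: [0.0, 0.768, 0.64, -0.001]
wrist_force: [-0.1, -1.0, -0.5]
grip_width: 0.0856
finger_force: 0.0
316 277
-120 image angle 112.0
-114 image angle 105.4
-108 image angle 98.6
-102 image angle 91.9
-96 image angle 85.1
-90 image angle 78.4
```

View pics/end.png

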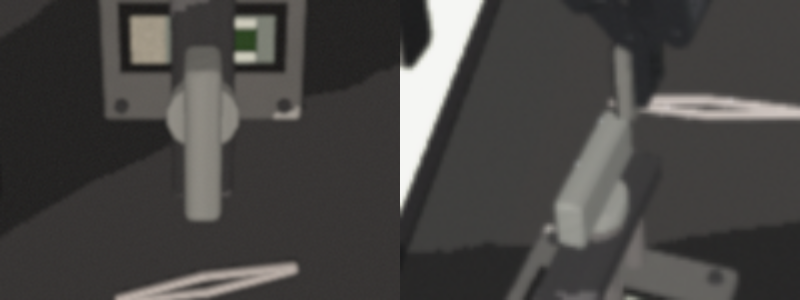

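The bar rests at about -101° yaw, upright in the wrist crop and centred at (203,140), so it has turned about 63°. That is roughly 20° past the click, which matches the first notch. The fingers are clear of it.

```bash
python3 -c "
from workcell import workorder
print(workorder.sign_off())"
```

```text
the job is handed in; nothing more can be done
None
```

I turned the loaded press's knob about 63° clockwise to its first click, let it go at the notch and handed the job in at about 10 s; the empty press was not touched, and no verdict came back.

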